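Refit the cross handle on the book press

ROBOT

A 6-joint arm with a two-finger parallel gripper is mounted at the origin on the work surface. World frame = base frame: x ahead of the robot, y to its left, z up, the work surface at z = 0. Lengths are in m, angles in rad, forces in N, time in s.
With the tool pointing down it reaches from about 0.25 to 0.775 m from the base axis. Payload 4 kg.
Tool frame: the origin (TCP) lies at the centre of the arm's flange, where the gripper is bolted on; the fingertips stand 199 mm ahead of it and the grasp point (between the pads) lies 180 mm ahead of it (robot.tcp_to_tips is the distance from the TCP to the fingertips, in m); z points along the fingers, y is the line along which they close (so a half turn about z gives the same grasp; the last joint's range is limited). The gripper opens to 94 mm and grips with 3 to 60 N. Pads are 16 mm wide; open, the fingers measure 119 mm over their backs; the gripper's body (75 mm by 177 mm) begins 78 mm behind the grasp point.
Start: joints at [-1.319, 0.087, 1.371, -0, 1.684, -0.103], TCP at [0.191, -0.516, 0.405] pointing down, gripper open.
Joint ranges: [-3.1, 3.1], [-0.76, 2.03], [0.27, 2.55], [-1.08, 4.22], [0.17, 2.65], [-2.57, 2.57]. Speed limits (rad/s): [2.79, 2.79, 3.14, 3.14, 3.14, 3.14].

INTERFACE

Orientations are given as [roll, pitch, yaw] about the fixed x, y, z axes, in that order (R = Rz(yaw) Ry(pitch) Rx(roll)).
In Python, from bench import telemetry, snapshot, ticket, robot gives the robot as it stands.
- The arm moves only by the tool apply_moves, never from a script. Its argument "moves" is a list that holds one entry, the list of rows, each a list of 5 numbers: the shift along the tool's x, y, z in units of 50 mm (1.0 is 50 mm), then the turn about the tool's z in units of 10 degrees (1.0 is 10 degrees), then the closure, from 0 (fully open) to 1 (shut). A call has 1 to 10 rows; each row is the pose to reach, as a shift and turn from the pose commanded when the call began, along the tool's axes at that moment; what a row does not reach only later rows make up. A row lasts 1/8 s, in which the tool goes at most 62.5 mm and 10.7 degrees, less where a joint would pass 70% of its speed; a pose out of reach is approached as far as the arm can. A call with a gripper value outside its range is refused whole. The fingers move at their own pace and stop on an object; the grip force is fixed at half the most. Time passes only in rows, so rows that repeat a pose let the fingers close. It gives the time, the measured TCP pose, the force, the opening and the grip force at its end, in the units of the state.
- telemetry.get_obs(): the state, without advancing time (a new reading comes with each control period).
- snapshot(name): name is "scene" or "top" or "wrist"; returns a dict with "image" (400x640x3 uint8, red, green, blue), "fovy" (degrees; the focal length in pixels is half the picture's height over the tangent of half this angle, whatever the lens; pixels are square), "cx", "cy" (the principal point, pixels), "R" (3x3) and "t" (3): a world point X has camera coordinates R X + t. Camera axes: x right, y down, z forward; pixel columns grow to the right and rows downward; lengths in m; the calibration is good to about 2 mm. A picture is of the moment at which its call begins. There is no depth.
- ticket.close_job(): hands the job in; it is judged then, once.
The state is a dict: "time": time; "joint_positions": joint angles; "qvel": joint speeds; "joint_torque": joint torques, N m; "tool_pos": TCP position; "ee_rot": TCP orientation; "wrist_force": force on the tool from outside, world axes, zero at the start; "wrist_torque": the same for the moment, N m; "width": finger opening in m; "finger_force": force on a finger pad.
Only numpy, scipy, OpenCV 4.12 (cv2) and the standard library are available. Lean on these libraries where they do the work, as an engineer would, in place of code of your own. Each camera call takes 0.05 s, during which the arm holds its last target. There are 200 camera calls.

TASK

The red cross handle of the book press is only sitting loosely on top of the screw, with its square socket out of line with the square end. Push one of its arms round until the handle drops onto the square, then press it down fully home against the collar and let go. Leave the other things on the desk where they are.

Things in the scene. Friction and masses are not known exactly. Their poses are not given: they have to be found in the camera images.
- handle: Loose cross handle, 0.3 to 0.5 kg: red square boss 50 x 50 x 55 mm high, two arms along its x axis (212 mm overall). In the boss's underside a blind square socket 28 x 28 mm, 46 mm deep, sides parallel to the boss's sides. Origin: centre of the underside (the socket's mouth), z up. Starts upright on the square's top, 26 mm above the collar, 20 to 70 degrees out of line, turning easily.
- handle_top (a point): Centre of the boss's flat, closed top, 55 mm above its underside; the place to press down. After the socket has dropped onto the square it rests on four spring balls in the square's sides, about 20 mm above the collar; some 11 to 19 N straight down here push it past them and on to the collar.
- bar_a (a point): Middle of the handle's +x arm, on its centre line, 60 mm out from the axis and 30 mm above the boss's underside. The arm is plain round steel 14 mm in diameter, bare from 29 to 76 mm from the axis, and ends in a black ball of 30 mm diameter centred 91 mm from the axis.
- bar_b (a point): The same point on the opposite, equal arm (-x side).
- screw_seat (a point): Centre of the top face of the steel collar (52 mm diameter) on the press's upright screw, 196 mm above the desk, z up along the screw's axis; the handle is home when its underside rests here. x and y are parallel to the sides of the square above it. The screw is tight on the album: it turns only at about 0.6 N m and need not be turned.
- square_top (a point): Centre of the top of the screw's square, 26 mm above the collar: 26 x 26 mm, corners bevelled over the top 2 mm, sides parallel to this point's x and y; above it a round pilot (26 mm diameter, 18 mm high) keeps the loose handle centred. The socket fits in four ways, a quarter turn apart; once in line within about 5 degrees, the handle drops about 6 mm by its own weight.
- press: Dark green book press, bolted down: base plate 240 mm (x) x 300 mm (y), two steel columns at y = +/-130 mm, their nuts up to 188 mm high, a cross beam 60 mm wide along y, its top at 170 mm, with the screw upright through its middle (round nut boss up to 185 mm). Boards and a brown album are clamped in it. Origin: centre of the underside, on the desk, on the screw's axis.
- glue_bottle: White bottle with orange cap, 60 mm diameter, 165 mm high, standing beside the press (its +y side). Origin: centre of the underside. To be left alone.
- glue_brush: Brush 180 mm long, lying beside the press (its -y side). Origin: centre of the underside. To be left alone.
- bone_folder: Ivory-coloured flat folding tool 182 x 24 x 6 mm lying on the desk. Origin: underside. To be left alone.
- mug: Blue mug, 80 mm across, 90 mm high. Origin: centre of the underside. To be left alone.
- stapler: Black desk stapler 150 x 34 x 46 mm. Origin: centre of the underside. To be left alone.
- clay_jar: Terracotta jar, 92 mm across, 96 mm high. Origin: centre of the underside. To be left alone.

How it is judged:
By the outcome, as a careful person would: the job done as asked, in the order asked, and still so for the second after the job is handed in, with the robot touching nothing.
It also fails if it takes over 45 s, if anything falls off the work surface, if the arm or the gripper's body presses on something with over 40 N, if the wrist force passes 120 N, or if a joint passes its speed limit or range.

## Working session

There is one attempt and no reset: what is moved stays moved. The work goes in short steps, Python scripts to look and compute and a tool call to move; the robot and the scene stay as the last step left them, time stands still between calls to the robot, and variables do not carry over. Pictures are saved under pics/ and viewed, at most 10 in all, crops included, and the job is handed in when it is done.

Besides the shell and the picture viewer there is one more tool, called as a command line: name --argument value ..., lists and objects as JSON in quotes. apply_moves: Moves the arm, as the interface text tells. Its arguments: {"type":"object","properties":{"moves":{"type":"array","items":{"type":"array","items":{"type":"array","items":{"type":"number"}}}}},"required":["moves"]}

```bash
mkdir -p pics; python3 - <<'E'
from bench import telemetry, snapshot, robot
import cv2, numpy as np
ims=[]
for n in ("scene","top"):
    s=snapshot(n); ims.append(s["image"]); np.savez(n+".npz",**s)
    print(n,s["fovy"],s["cx"],s["cy"],np.round(s["R"],4).tolist(),np.round(s["t"],4).tolist())
    cv2.imwrite(f"pics/{n}.png",s["image"][:,:,::-1])
print(telemetry.get_obs())
E
```

```text
scene 43.91393835254624 323.33275913052955 201.26708002478574 [[-0.4277, 0.9039, -0.0104], [0.4975, 0.2258, -0.8375], [-0.7547, -0.3634, -0.5463]] [0.2357, -0.127, 2.1922]
top 48.644258060660285 320.6263574604756 190.93598161866868 [[0.0141, -0.9997, 0.0203], [-0.9957, -0.0159, -0.0907], [0.091, -0.0189, -0.9957]] [-0.0393, 0.5359, 1.6906]
{'time': 0.1, 'joint_positions': array([-1.31910527e+00,  8.78562102e-02,  1.37208696e+00, -2.65577365e-05,
        1.68357574e+00, -1.03090176e-01]), 'qvel': array([-0.00121785, -0.00283731, -0.00348216, -0.00149242, -0.00078014,
       -0.0002214 ]), 'joint_torque': array([ 3.30230199e-03, -3.41252625e+01, -3.03301728e+01,  7.21946592e-02,
        3.03914328e-02, -8.91261379e-05]), 'tool_pos': array([ 0.19103319, -0.51564875,  0.40364264]), 'ee_rot': array([-3.13967391e+00, -1.71971401e-04,  3.54778099e-01]), 'wrist_force': array([-1.15012231, -0.50653802,  0.68939165]), 'wrist_torque': array([-0.02707654, -0.02124107, -0.01341261]), 'finger_force': 0.0, 'width': 0.09362674570281466}
```

View pics/scene.png

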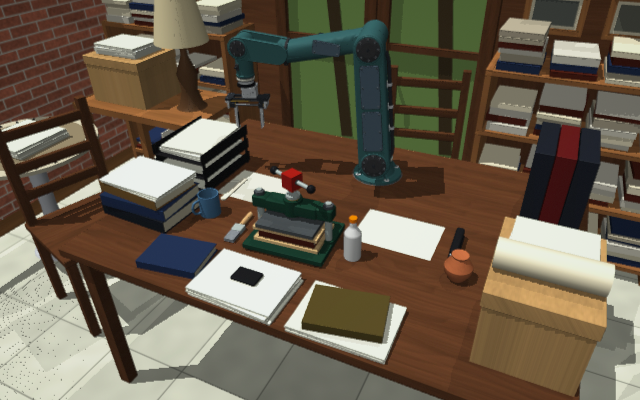

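View pics/top.png

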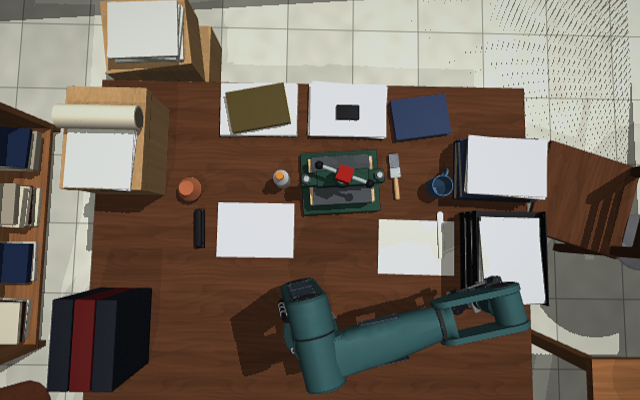

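The scene view shows the red boss at about (291,179). The top view shows it at (344,173), with its balls near (319,164) and (367,182), and the green press base around (301–380, 150–214). Next I'll measure these.

```bash
cat > h.py <<'E'
import numpy as np, cv2
def load(n): return dict(np.load(n+".npz"))
def ray(s,u,v):
    f=200/np.tan(np.radians(float(s["fovy"]))/2)
    R=s["R"]; d=R.T@np.array([(u-s["cx"])/f,(v-s["cy"])/f,1.]); return -R.T@s["t"],d
def onz(s,u,v,z):
    c,d=ray(s,u,v); return c+d*(z-c[2])/d[2]
def proj(s,X):
    f=200/np.tan(np.radians(float(s["fovy"]))/2)
    p=s["R"]@np.asarray(X)+s["t"]; return f*p[0]/p[2]+s["cx"],f*p[1]/p[2]+s["cy"]
def tri(a,b):
    A=np.zeros((3,3));r=np.zeros(3)
    for c,d in (a,b):
        d=d/np.linalg.norm(d);P=np.eye(3)-np.outer(d,d);A+=P;r+=P@c
    return np.linalg.solve(A,r)
def red(im,box):
    x0,y0,x1,y1=box; h=cv2.cvtColor(im[y0:y1,x0:x1],cv2.COLOR_RGB2HSV)
    m=((h[...,0]<6)|(h[...,0]>174))&(h[...,1]>180)&(h[...,2]>80)
    return m
E
python3 - <<'E'
from h import *
t=load("top");s=load("scene")
for n,d,b in(("top",t,(325,155,365,195)),("scene",s,(270,160,315,205))):
    m=red(d["image"],b);ys,xs=np.nonzero(m);print(n,m.sum(),xs.mean()+b[0],ys.mean()+b[1])
    # bright top
    h=cv2.cvtColor(d["image"],cv2.COLOR_RGB2HSV)[...,2][b[1]:b[3],b[0]:b[2]]
    for thr in(150,200):
        k=m&(h>thr); 
        if k.sum(): ys,xs=np.nonzero(k);print(thr,k.sum(),xs.mean()+b[0],ys.mean()+b[1],cv2.minAreaRect(np.argwhere(k)[:,::-1].astype(np.float32)))
im=t["image"]; h=cv2.cvtColor(im,cv2.COLOR_RGB2HSV)
g=((h[...,0]>55)&(h[...,0]<90)&(h[...,1]>90)).astype(np.uint8); g[:140]=0;g[225:]=0;g[:,:290]=0;g[:,395:]=0
c=cv2.minAreaRect(cv2.findNonZero(g));print("base",c,[np.round(onz(t,*p,0.02),3) for p in cv2.boxPoints(c)])
a=cv2.resize(im[145:220,290:395],None,fx=7.6,fy=7.6,interpolation=cv2.INTER_CUBIC)
cv2.imwrite("pics/c1.png",a[:570,:,::-1])
E
```

```text
top 219 344.324200913242 173.45205479452056
150 196 344.5765306122449 172.98979591836735 ((19.489049911499023, 17.905109405517578), (14.524079322814941, 13.49885082244873), 19.98310661315918)
scene 250 288.904 177.564
150 101 291.0990099009901 172.82178217821783 ((21.10000228881836, 12.700000762939453), (8.497057914733887, 16.546903610229492), 63.43495178222656)
base ((342.2465515136719, 181.69137573242188), (60.601131439208984, 82.73932647705078), 86.633544921875) [array([0.681, 0.055, 0.02 ]), array([ 0.706, -0.269,  0.02 ]), array([ 0.468, -0.284,  0.02 ]), array([0.445, 0.037, 0.02 ])]
```

View pics/c1.png

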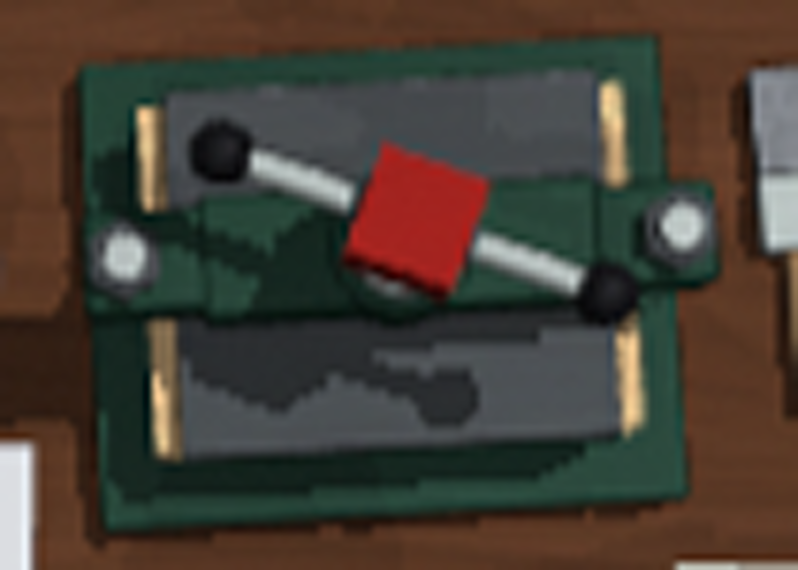

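The crop shows the balls at crop (222,150) and (608,293), the red top centred near (420,215), the nut tops at (125,257) and (683,228), and the base corners at (80,65), (655,37), (688,497) and (103,530).

```bash
python3 - <<'E'
from h import *
t=load("top");s=load("scene")
P=lambda x,y,z:onz(t,290+x/7.6-.45,145+y/7.6-.45,z)
a=P(222,150,.252);b=P(608,293,.252);print("balls",a,b,(a+b)/2,np.linalg.norm(a-b),"ang",np.degrees(np.arctan2(*(a-b)[1::-1])))
n1=P(125,257,.188);n2=P(683,228,.188);print("nuts",n1,n2,(n1+n2)/2,np.linalg.norm(n1-n2),np.degrees(np.arctan2(*(n1-n2)[1::-1])))
for q in((80,65),(655,37),(688,497),(103,530)):print(P(*q,.02))
top=onz(t,344.5,172.9,.277);print("top",top)
print("tri",tri(ray(t,344.6,173),ray(s,291.1,172.8)))
c=(a+b)/2
print("red bbox in scene of top centre",proj(s,[top[0],top[1],.277]))
E
```

```text
balls [ 0.60596763 -0.01930785  0.252     ] [ 0.54482616 -0.19158409  0.252     ] [ 0.57539689 -0.10544597  0.252     ] 0.1828042167304112 ang 70.46003649800524
nuts [0.565023  0.0239132 0.188    ] [ 0.58285305 -0.23468671  0.188     ] [ 0.57393803 -0.10538675  0.188     ] 0.25921385257178636 93.94420938662734
[0.68426894 0.05124532 0.02      ]
[ 0.70418814 -0.24562179  0.02      ]
[ 0.46644981 -0.26318578  0.02      ]
[0.44515898 0.03517218 0.02      ]
top [ 0.57475715 -0.10483148  0.277     ]
tri [ 0.5745042  -0.10479984  0.27432742]
red bbox in scene of top centre (np.float64(290.83057868305553), np.float64(172.11493626269913))
```

The balls, the nuts and the red top all agree: the screw axis is at (0.575, −0.105). The press yaw is about 3.9° and the handle is at 70.5°, so it probably needs about +23.4° counter-clockwise. I'll push the −y arm from the near side with closed fingers.

apply_moves --moves '[[[0,0,-1.2,0,1],[1.2,-0.7,-1.2,0.8,1],[2.3,-1.4,-1.2,1.6,1],[3.3,-2.0,-1.2,2.6,1],[4.3,-2.6,-1.2,2.6,1],[5.3,-3.2,-1.2,2.6,1],[6.3,-3.8,-1.2,2.6,1],[7.3,-4.4,-1.2,2.6,1],[8.2,-5.0,-1.2,2.6,1],[8.2,-5.0,-1.2,2.6,1]]]'

```text
time: 1.35
tool_pos: [0.4901, -0.1361, 0.4637]
ee_rot: [-3.14, 0.002, -0.093]
wrist_force: [0.2, -0.0, 0.0]
width: 0.0006
finger_force: 0.0
```

apply_moves --moves '[[[0.3,0.4,0.0,0,1],[0.3,0.4,0.56,0,1],[0.3,0.4,0.56,0,1]]]'

```text
time: 1.72
tool_pos: [0.5009, -0.1613, 0.4338]
ee_rot: [-3.14, 0.006, -0.101]
wrist_force: [-0.0, 0.6, -0.7]
width: 0.0005
finger_force: 0.0
```

```bash
python3 - <<'E'
from bench import telemetry, snapshot
from h import *
o=telemetry.get_obs();print(o["tool_pos"],o["ee_rot"],o["wrist_force"])
for n in("wrist","top","scene"):
    s=snapshot(n);np.savez(n+"1.npz",**s)
w=load("wrist1");print(w["fovy"],-w["R"].T@w["t"],w["R"][2]);cv2.imwrite("pics/w1.png",w["image"][:,:,::-1])
E
```

```text
[ 0.5009171  -0.1612646   0.43380191] [-3.14014748  0.00610908 -0.10069121] [-0.04070615  0.60582688 -0.66677068]
64.6080049282744 [ 0.58459777 -0.16905472  0.41321881] [-0.28971232  0.03144805 -0.95659698]
```

View pics/w1.png

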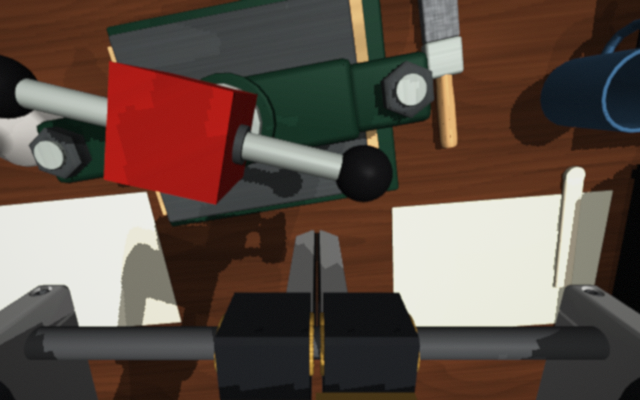

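The wrist view shows the fingertips at (316,233), the bar from (245,145) to (340,170) and its ball at (364,173), with a clear way ahead. I'll push now.

apply_moves --moves '[[[0.4,0,0,0,1],[0.7,0,0,0,1],[0.85,0,0,0,1],[0.95,0,0,0,1],[1.05,0,0,0,1],[1.05,0,0,0,1]]]'

```text
time: 2.62
tool_pos: [0.5541, -0.1654, 0.4366]
ee_rot: [-3.141, -0.0, -0.099]
wrist_force: [-0.2, -0.3, -0.0]
width: 0.0002
finger_force: 0.0
```

```bash
cat > st.py <<'E'
from bench import telemetry, snapshot
from h import *
import sys
o=telemetry.get_obs();print(np.round(o["tool_pos"],4),np.round(o["ee_rot"],3),np.round(o["wrist_force"],1),o["time"])
w=snapshot("wrist");np.savez("w.npz",**w)
if len(sys.argv)>1: cv2.imwrite(f"pics/{sys.argv[1]}.png",w["image"][:,:,::-1])
im=w["image"];h=cv2.cvtColor(im,cv2.COLOR_RGB2HSV)
m=(((h[...,0]<6)|(h[...,0]>174))&(h[...,1]>180)&(h[...,2]>60)).astype(np.uint8)
m=cv2.morphologyEx(m,cv2.MORPH_OPEN,np.ones((3,3)))
# split the brighter top face from the shaded sides by Otsu on V
v=h[...,2][m>0];t,_=cv2.threshold(v,0,255,cv2.THRESH_OTSU)
k=(m>0)&(h[...,2]>t)
k=cv2.morphologyEx(k.astype(np.uint8),cv2.MORPH_CLOSE,np.ones((5,5)))
cs=max(cv2.findContours(k,cv2.RETR_EXTERNAL,cv2.CHAIN_APPROX_NONE)[0],key=cv2.contourArea)
q=cv2.approxPolyDP(cv2.convexHull(cs),0.05*cv2.arcLength(cs,True),True)[:,0]
print("thr",t,q.tolist())
for z in(.277,.271,.251):
    X=np.array([onz(w,*p,z)[:2] for p in q]);e=np.roll(X,-1,0)-X
    print(z,X.mean(0).round(4),"sides",np.linalg.norm(e,axis=1).round(4),"ang",np.round(np.degrees(np.arctan2(e[:,1],e[:,0]))%90,1))
E
python3 st.py w2
```

```text
[ 0.5541 -0.1654  0.4366] [-3.141 -0.    -0.099] [-0.2 -0.3 -0. ] 2.625
thr 130.0 [[231, 199], [235, 250], [136, 263], [124, 199]]
0.277 [ 0.5875 -0.1036] sides [0.0258 0.0496 0.0328 0.0494] ang [84.2  2.4 84.6 84.3]
0.271 [ 0.5854 -0.1006] sides [0.0269 0.0517 0.0342 0.0515] ang [84.2  2.4 84.6 84.3]
0.251 [ 0.5782 -0.0907] sides [0.0306 0.0589 0.0389 0.0585] ang [84.2  2.4 84.6 84.3]
```

View pics/w2.png

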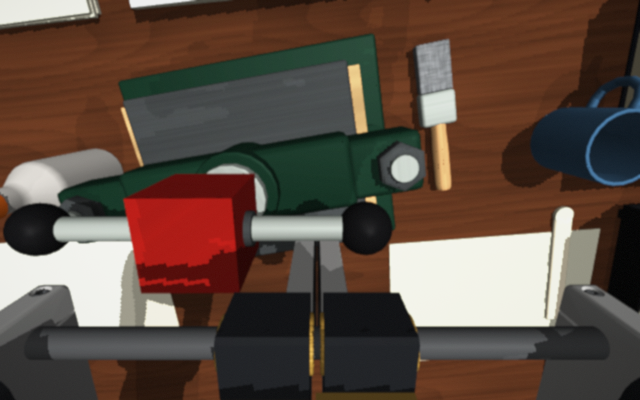

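The wrist view shows the bar parallel to the finger face, with balls at (36,229) and (366,228), so the handle is at about 84° and hasn't dropped. I'll continue in small steps, turning the tool with the bar.

apply_moves --moves '[[[0.05,0,0,-0.2,1],[0.09,0,0,-0.4,1],[0.12,0,0,-0.6,1],[0.14,0,0,-0.7,1],[0.14,0,0,-0.7,1]]]'

```text
time: 3.3
tool_pos: [0.5609, -0.1661, 0.4367]
ee_rot: [3.142, -0.0, 0.023]
wrist_force: [0.3, -0.3, -0.8]
width: 0.0007
finger_force: 0.2
```

```bash
python3 st.py w3
```

```text
[ 0.5609 -0.1661  0.4367] [ 3.142 -0.     0.023] [ 0.3 -0.3 -0.8] 3.3
thr 129.0 [[127, 196], [233, 197], [237, 242], [138, 260]]
0.277 [ 0.5887 -0.102 ] sides [0.0487 0.0226 0.0501 0.0326] ang [ 0.8  1.9 12.4  1. ]
0.271 [ 0.5863 -0.0994] sides [0.0508 0.0235 0.0522 0.034 ] ang [ 0.8  1.9 12.4  1. ]
0.251 [ 0.5782 -0.0906] sides [0.0578 0.0268 0.0594 0.0387] ang [ 0.8  1.9 12.4  1. ]
```

View pics/w3.png

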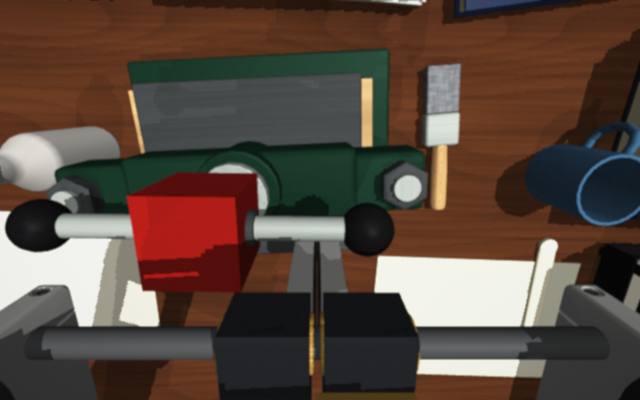

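The view shows the handle at about 91°. Ball spacing is still about 330 px (a drop would shrink it by about 12 px), so it hasn't dropped yet and I'll keep pushing.

```bash
cat > st2.py <<'E'
from bench import telemetry, snapshot
from h import *
import sys
o=telemetry.get_obs();print(np.round(o["tool_pos"],4),np.round(o["ee_rot"],3),np.round(o["wrist_force"],1),o["time"])
w=snapshot("wrist")
if len(sys.argv)>1: cv2.imwrite(f"pics/{sys.argv[1]}.png",w["image"][:,:,::-1])
im=w["image"][170:280];h=im.max(2)
d=(h<45).astype(np.uint8)
d=cv2.morphologyEx(d,cv2.MORPH_OPEN,cv2.getStructuringElement(cv2.MORPH_ELLIPSE,(27,27)))
n,_,st,c=cv2.connectedComponentsWithStats(d)
print([(st[i].tolist(),c[i].round(1).tolist()) for i in range(1,n)])
h=cv2.cvtColor(w["image"],cv2.COLOR_RGB2HSV)
m=(((h[...,0]<6)|(h[...,0]>174))&(h[...,1]>180)&(h[...,2]>120)).astype(np.uint8)
for r in(205,212,220):
    x=np.nonzero(m[r,60:300])[0]+60;print(r,x.min(),x.max(),end=" ; ")
print()
E
python3 st2.py
```

```text
[ 0.5609 -0.1661  0.4366] [-3.142 -0.     0.023] [ 0.1 -0.2  0.1] 3.35
[([524, 0, 51, 40, 1478], [549.7, 18.1]), ([594, 0, 46, 34, 1154], [619.6, 12.8]), ([7, 29, 51, 52, 2109], [33.2, 54.7]), ([345, 32, 44, 54, 1726], [364.4, 56.7]), ([593, 73, 44, 37, 1416], [614.8, 92.1])]
205 128 235 ; 212 130 235 ; 220 132 236 ;
```

apply_moves --moves '[[[0.02,0,0,-0.1,1],[0.04,0,0,-0.2,1],[0.04,0,0,-0.2,1]]]'

```text
time: 3.78
tool_pos: [0.5629, -0.1661, 0.4366]
ee_rot: [3.142, -0.0, 0.058]
wrist_force: [-1.8, -1.0, -0.2]
width: 0.0006
finger_force: 0.2
```

```bash
python3 st2.py
```

```text
[ 0.5629 -0.1661  0.4366] [ 3.142 -0.     0.058] [-1.8 -1.  -0.2] 3.775
[([592, 2, 48, 41, 1551], [617.9, 21.0]), ([522, 4, 50, 45, 1514], [546.4, 26.3]), ([8, 29, 50, 52, 2054], [34.0, 54.8]), ([346, 32, 49, 54, 2183], [369.3, 58.3]), ([588, 84, 43, 26, 973], [609.4, 97.7])]
205 129 236 ; 212 131 236 ; 220 133 237 ;
```

apply_moves --moves '[[[0.02,0,0,-0.1,1],[0.04,0,0,-0.2,1],[0.04,0,0,-0.2,1]]]'

```text
time: 4.2
tool_pos: [0.5649, -0.166, 0.4366]
ee_rot: [3.142, -0.0, 0.093]
wrist_force: [-0.4, 0.2, 0.5]
width: 0.0005
finger_force: 0.2
```

```bash
python3 st2.py
```

```text
[ 0.5649 -0.166   0.4366] [ 3.142 -0.     0.093] [-0.4  0.2  0.5] 4.2
[([589, 14, 51, 40, 1531], [615.3, 32.7]), ([520, 16, 49, 43, 1397], [544.1, 37.0]), ([9, 30, 50, 51, 2015], [35.1, 55.2]), ([347, 32, 46, 53, 1758], [366.8, 56.0]), ([584, 94, 55, 16, 733], [610.0, 102.6])]
205 131 237 ; 212 132 237 ; 220 134 238 ;
```

apply_moves --moves '[[[0.02,0,0,-0.1,1],[0.04,0,0,-0.2,1],[0.04,0,0,-0.2,1]]]'

```text
time: 4.62
tool_pos: [0.5669, -0.1658, 0.4366]
ee_rot: [-3.142, -0.0, 0.128]
wrist_force: [-0.2, 0.0, -0.2]
width: 0.0002
finger_force: 0.2
```

```bash
python3 st2.py
```

```text
[ 0.5669 -0.1658  0.4366] [-3.142 -0.     0.128] [-0.2  0.  -0.2] 4.625
[([518, 26, 47, 42, 1272], [540.7, 46.6]), ([585, 26, 50, 40, 1499], [610.7, 44.2]), ([11, 30, 49, 51, 2002], [36.6, 55.4]), ([348, 32, 46, 53, 1740], [367.7, 56.0])]
205 132 238 ; 212 133 238 ; 220 135 239 ;
```

apply_moves --moves '[[[0.03,0,0,-0.15,1],[0.06,0,0,-0.3,1],[0.06,0,0,-0.3,1],[0.06,0,0,-0.3,1]]]'

```text
time: 5.18
tool_pos: [0.5699, -0.1653, 0.4367]
ee_rot: [-3.142, -0.0, 0.18]
wrist_force: [-0.3, 0.3, 0.7]
width: 0.0007
finger_force: 0.1
```

```bash
python3 st2.py
```

```text
[ 0.5699 -0.1653  0.4367] [-3.142 -0.     0.18 ] [-0.3  0.3  0.7] 5.175
[([14, 31, 49, 50, 1967], [39.4, 56.1]), ([350, 33, 49, 54, 2138], [372.6, 59.2]), ([513, 38, 38, 37, 1004], [531.4, 56.2]), ([582, 43, 45, 39, 1317], [605.2, 60.8])]
205 133 239 ; 212 135 239 ; 220 137 240 ;
```

apply_moves --moves '[[[0.03,0,0,-0.15,1],[0.06,0,0,-0.3,1],[0.06,0,0,-0.3,1],[0.06,0,0,-0.3,1]]]'

```text
time: 5.72
tool_pos: [0.5728, -0.1648, 0.4366]
ee_rot: [-3.142, -0.0, 0.233]
wrist_force: [-0.4, -0.2, -1.0]
width: 0.0005
finger_force: 0.0
```

```bash
python3 st2.py
```

```text
[ 0.5728 -0.1648  0.4366] [-3.142 -0.     0.233] [-0.4 -0.2 -1. ] 5.725
[([288, 17, 39, 30, 927], [307.0, 32.2]), ([350, 32, 50, 55, 2234], [373.7, 58.9]), ([22, 35, 46, 50, 1826], [46.1, 59.9]), ([508, 52, 45, 41, 1170], [529.6, 72.4]), ([575, 59, 44, 39, 1240], [597.7, 76.8])]
205 132 237 ; 212 133 237 ; 220 136 238 ;
```

```bash
python3 st2.py w4
```

```text
[ 0.5728 -0.1648  0.4366] [-3.142 -0.     0.233] [-0.2  0.3  0.3] 5.775
[([289, 17, 38, 29, 882], [307.5, 31.5]), ([350, 32, 50, 55, 2226], [373.6, 58.9]), ([22, 35, 46, 50, 1824], [46.1, 59.8]), ([508, 50, 38, 38, 1013], [526.1, 68.9]), ([576, 59, 43, 37, 1179], [597.8, 76.2])]
205 132 237 ; 212 133 237 ; 220 136 238 ;
```

View pics/w4.png

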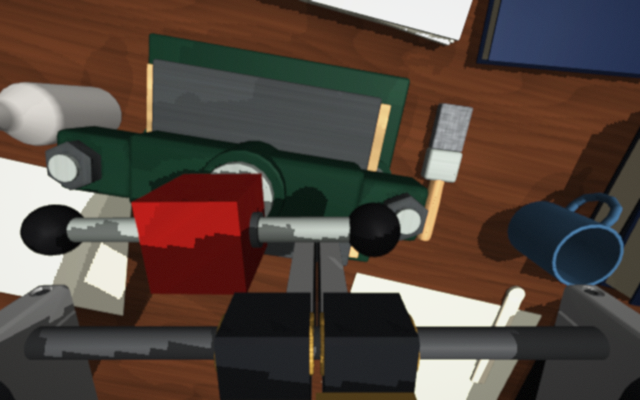

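The picture shows the handle still about as high, but its left ball looks slightly smaller and lower (49→46 px), so it may be starting to drop and be held by the finger. I'll back off a little and check.

apply_moves --moves '[[[-0.06,0,0,0,1],[-0.1,0,0,0,1],[-0.1,0,0,0,1]]]'

```text
time: 6.2
tool_pos: [0.5677, -0.1661, 0.4368]
ee_rot: [3.141, -0.0, 0.232]
wrist_force: [0.4, -0.0, 0.2]
width: 0.0004
finger_force: 0.0
```

```bash
python3 st2.py; python3 - <<'E'
from bench import snapshot
from h import *
t0=load("scene");s=snapshot("scene")
for d in(load("scene"),load("scene1"),s):
    m=red(d["image"],(270,160,315,205));ys,xs=np.nonzero(m);print(m.sum(),xs.mean(),ys.mean(),ys.min(),ys.max(),xs.min(),xs.max())
E
```

```text
[ 0.5677 -0.1661  0.4368] [ 3.141 -0.     0.232] [ 0.4 -0.   0.2] 6.2
[([295, 10, 27, 27, 553], [308.0, 23.0]), ([350, 23, 50, 55, 2249], [373.9, 49.7]), ([19, 27, 46, 49, 1817], [43.3, 51.3]), ([508, 46, 45, 44, 1278], [529.6, 67.6]), ([575, 55, 45, 37, 1240], [598.0, 71.8])]
205 132 237 ; 212 135 237 ; 220 137 238 ; 
250 18.904 17.564 8 31 11 31
241 18.86721991701245 17.896265560165975 8 31 11 31
296 21.10135135135135 19.25 9 30 14 29
```

```bash
cat > st3.py <<'E'
from bench import telemetry, snapshot
from h import *
import sys
def balls(w,vmax=45):
    im=w["image"][170:290];d=(im.max(2)<vmax).astype(np.uint8)
    d=cv2.morphologyEx(d,cv2.MORPH_OPEN,cv2.getStructuringElement(cv2.MORPH_ELLIPSE,(31,31)))
    out=[]
    for c in cv2.findContours(d,cv2.RETR_EXTERNAL,cv2.CHAIN_APPROX_NONE)[0]:
        x,y,a,b=cv2.boundingRect(c)
        if (x<90 or 330<x<420) and a<75 and cv2.contourArea(c)>1200: out.append(((x+a/2),(y+b/2+170),a,b))
    return sorted(out)[:2]
def rep(w):
    b=balls(w);print(b)
    if len(b)<2:return
    for z in(.252,.246,.226):
        p=[onz(w,q[0],q[1],z) for q in b];d=p[0]-p[1];print(z,"sep %.4f ang %.1f mid"%(np.linalg.norm(d),np.degrees(np.arctan2(d[1],d[0]))),((p[0]+p[1])/2)[:2].round(4))
if __name__=="__main__":
    o=telemetry.get_obs();print(np.round(o["tool_pos"],4),np.round(o["ee_rot"],3),np.round(o["wrist_force"],1),o["time"])
    w=snapshot("wrist");np.savez(sys.argv[1]+".npz",**w);rep(w)
E
python3 st3.py f1; python3 -c "
from st3 import *
rep(load('w'));rep(load('wrist1'))"
```

```text
[ 0.5678 -0.166   0.4367] [ 3.141 -0.     0.233] [ 0.8 -0.2 -0.3] 6.3
[(42.0, 221.5, 46, 49), (375.0, 220.5, 50, 55)]
0.252 sep 0.1851 ang 103.5 mid [ 0.5749 -0.1021]
0.246 sep 0.1918 ang 103.5 mid [ 0.5722 -0.1005]
0.226 sep 0.2143 ang 103.5 mid [ 0.5631 -0.0952]
[(31.0, 225.0, 50, 52)]
[(365.5, 186.0, 55, 32)]
```

The ball separation and midpoint fit the undropped height (0.252), and the angle is 103.5°. I'll continue pushing.

apply_moves --moves '[[[0.1,0,0,0,1],[0.13,0,0,-0.15,1],[0.16,0,0,-0.3,1],[0.16,0,0,-0.3,1],[0.16,0,0,-0.3,1]]]'

```text
time: 6.98
tool_pos: [0.5757, -0.1641, 0.4366]
ee_rot: [-3.141, -0.0, 0.285]
wrist_force: [0.7, 0.1, -0.0]
width: 0.0005
finger_force: 0.0
```

```bash
python3 st3.py f2
```

```text
[ 0.5757 -0.1641  0.4366] [-3.141 -0.     0.285] [ 0.7  0.1 -0. ] 6.975
[(60.5, 249.0, 45, 48), (375.0, 203.5, 50, 53)]
0.252 sep 0.1801 ang 115.0 mid [ 0.5771 -0.1037]
0.246 sep 0.1867 ang 115.0 mid [ 0.5742 -0.1023]
0.226 sep 0.2086 ang 115.0 mid [ 0.5645 -0.0979]
```

apply_moves --moves '[[[0.03,0,0,-0.15,1],[0.06,0,0,-0.3,1],[0.06,0,0,-0.3,1],[0.06,0,0,-0.3,1]]]'

```text
time: 7.52
tool_pos: [0.5786, -0.1633, 0.4367]
ee_rot: [3.142, 0.0, 0.337]
wrist_force: [-0.0, -0.2, 0.0]
width: 0.0004
finger_force: 0.0
```

```bash
python3 st3.py f3
```

```text
[ 0.5786 -0.1633  0.4367] [3.142 0.    0.337] [-0.  -0.2  0. ] 7.525
[(58.5, 241.0, 45, 48), (377.0, 210.0, 50, 54)]
0.252 sep 0.1803 ang 115.2 mid [ 0.5776 -0.1034]
0.246 sep 0.1868 ang 115.2 mid [ 0.5746 -0.1022]
0.226 sep 0.2087 ang 115.2 mid [ 0.5649 -0.0984]
```

The handle swung on to 115° and stayed there. Both the separation and the midpoint now fit about 5 mm lower, which suggests it dropped, so I'll verify.

```bash
python3 - <<'E'
from bench import snapshot
from h import *
s=snapshot("scene");a=load("scene")["image"][150:215,255:335];b=s["image"][150:215,255:335]
w=load("f3")["image"][150:310,0:430]
f=lambda i,k:cv2.resize(i,None,fx=k,fy=k,interpolation=cv2.INTER_CUBIC)
top=np.hstack([f(a,4.7),f(b,4.7)]);bot=f(w,752/430)
cv2.imwrite("pics/v5.png",np.vstack([top,bot[:,:top.shape[1]]])[:,:,::-1])
E
```

```text
(no output)
```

View pics/v5.png

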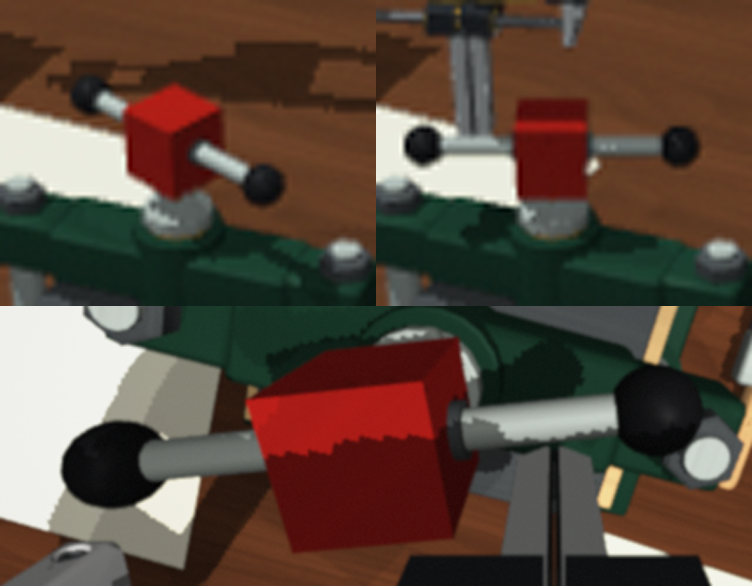

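In the scene crops the midpoint of the balls moved down 1.6 px (from (176,137.5) to (176,145) at 4.7×), which is about 6 mm, so the handle has dropped onto the square. I'll back off, rise and go over the boss's centre.

apply_moves --moves '[[[-0.4,0,0,0,1],[-0.4,0,-1.2,0,1],[-0.4,0,-1.2,0,1],[0.0,-0.56,-1.2,0,1],[0.31,-1.12,-1.2,0,1],[0.31,-1.12,-1.2,0,1],[0.31,-1.12,-0.8,0,1],[0.31,-1.12,-0.8,0,1]]]'

```text
time: 8.62
tool_pos: [0.5746, -0.1061, 0.4749]
ee_rot: [-3.14, 0.003, 0.337]
wrist_force: [-0.5, -1.3, -0.2]
width: 0.0002
finger_force: 0.0
```

```bash
python3 st3.py f4
```

```text
[ 0.5746 -0.1061  0.4749] [-3.14e+00  3.00e-03  3.37e-01] [-0.5 -1.3 -0.2] 8.625
[]
```

apply_moves --moves '[[[0,0,0.06,0,1],[0,0,0.1,0,1],[0,0,0.14,0,1],[0,0,0.18,0,1],[0,0,0.2,0,1]]]'

```text
time: 9.3
tool_pos: [0.5745, -0.1053, 0.4694]
ee_rot: [3.139, -0.004, 0.337]
wrist_force: [-0.6, 0.2, 8.0]
width: 0.0004
finger_force: 4.1
```

apply_moves --moves '[[[0,0,0.05,0,1],[0,0,0.1,0,1],[0,0,0.15,0,1],[0,0,0.2,0,1],[0,0,0.25,0,1],[0,0,0.3,0,1],[0,0,0.3,0,1]]]'

```text
time: 10.18
tool_pos: [0.5747, -0.1054, 0.4514]
ee_rot: [3.142, 0.0, 0.337]
wrist_force: [0.7, 0.1, 1.3]
width: 0.0005
finger_force: 0.8
```

It popped past the balls. I'll press on to the collar.

apply_moves --moves '[[[0,0,0.04,0,1],[0,0,0.08,0,1],[0,0,0.12,0,1],[0,0,0.16,0,1],[0,0,0.18,0,1],[0,0,0.18,0,1]]]'

```text
time: 10.92
tool_pos: [0.574, -0.1052, 0.4504]
ee_rot: [3.134, -0.01, 0.337]
wrist_force: [-1.3, -0.3, 20.8]
width: 0.0004
finger_force: 10.2
```

A hard stop at TCP z 0.450, which is exactly the collar height. I'll give it a slightly firmer press, then retreat straight up and clear.

apply_moves --moves '[[[0,0,0.04,0,1],[0,0,0.04,0,1],[0,0,-0.2,0,1],[0,0,-0.8,0,1],[0,0,-1.6,0,1],[-1.0,0,-1.6,0,1],[-2.0,0,-1.6,0,1],[-3.0,0,-1.6,0,1],[-3.0,0,-1.6,0,1]]]'

```text
time: 12.05
tool_pos: [0.4309, -0.1555, 0.5223]
ee_rot: [-3.141, 0.002, 0.334]
wrist_force: [0.7, 0.8, 0.8]
width: 0.0001
finger_force: 0.0
```

```bash
python3 - <<'E'
from bench import snapshot
from h import *
s=snapshot("scene");t=snapshot("top")
f=lambda i,k:cv2.resize(i,None,fx=k,fy=k,interpolation=cv2.INTER_CUBIC)
cv2.imwrite("pics/v6.png",np.hstack([f(s["image"][150:215,255:335],4.7),f(t["image"][145:210,290:370+25],4.7)])[:,:800,::-1])
E
```

```text
(no output)
```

View pics/v6.png

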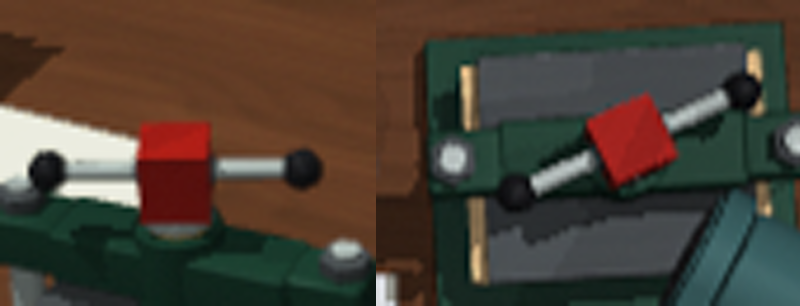

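The picture shows the handle level and seated low, with the balls at (47,171) and (303,169). That is 25 px at 4.7×, or about 20 mm, lower than before pressing, and the robot is clear. I'll hand in.

```bash
python3 -c "
from bench import ticket; print(ticket.close_job())"
```

```text
the job is handed in; nothing more can be done
None
```

The handle was pushed round until it dropped onto the square, then pressed down to a hard stop at collar height and released; the job was handed in with the robot clear and nothing else touched.

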